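Start a five-minute warming interval

ROBOT

A 6-joint arm with a two-finger parallel gripper is mounted at the origin on the work surface. World frame = base frame: x ahead of the robot, y to its left, z up, the work surface at z = 0. Lengths are in mm, angles in rad, forces in N, time in s.
With the tool pointing down it reaches from about 350 to 975 mm from the base axis. Payload 7.1 kg.
Tool frame: the origin (TCP) lies at the very end of the fingers, on their centre line; the grasp point (between the pads) lies 19 mm behind it (ctrl.tcp_to_grasp is the distance from the TCP to the grasp point, in mm); z points along the fingers, x is the direction in which the jaws open and shut, and the axes are right-handed (so a half turn about z gives the same grasp; the last joint's range is limited). The gripper opens to 88 mm and grips with 3 to 60 N. Pads are 20 mm wide; open, the fingers measure 115 mm over their backs; the gripper's body (75 mm by 178 mm) begins 61 mm behind the grasp point.
Start: joints at [-1.142, 0.423, 1.63, -0, 1.089, -0.019], TCP at [270.629, -563.351, 222.675] pointing down, gripper open.
Joint ranges: [-3, 3], [-0.9, 2.11], [0.09, 2.58], [-1.31, 4.45], [0.11, 2.69], [-2.54, 2.54]. Speed limits (rad/s): [2.39, 2.39, 3.01, 3.14, 3.14, 3.14].

INTERFACE

Orientations are given as a rotation vector (axis times angle).
In Python, from workcell import get_obs, viewer, ctrl, masks_of gives the robot as it stands. The module is installed in compiled form; this text tells all that it offers.
- The arm moves only by the shell command python3 -m inch 'ROWS'. ROWS is JSON, a list of rows, each an object of numbers: "tx", "ty", "tz": the shift along the tool's x, y, z in cm; "ax", "ay", "az": the turn, a rotation vector about the tool's x, y, z in degrees; "jaw": the opening, from 0 (shut) to 1 (fully open). In form: [{"tx": .., "ty": .., "tz": .., "ax": .., "ay": .., "az": .., "jaw": ..}, ...]. A call has 1 to 12 rows; each row shifts and turns the commanded pose from where the row before left it, along the tool's axes as they then stand; what a row does not reach is not made up. A row lasts 1/8 s, in which the tool goes at most 62.5 mm and 10.7 degrees, less where a joint would pass 70% of its speed; a pose out of reach is approached as far as the arm can. A call is refused whole if a number of a shift passes 6.25 or a number of a turn 10.7, either way. A call with a gripper value outside its range is refused whole. The fingers move at their own pace and stop on an object; the grip force is fixed at half the most. Time passes only in rows, so rows that do not move let the fingers close. It gives the time, the measured TCP pose, the force and the opening at its end, in the units of the state.
- get_obs(): the state, without advancing time (a new reading comes with each control period).
- viewer.get_image(name): name is "scene" or "top" or "wrist"; returns (picture, depth): 384x512x3 uint8, red, green, blue; 384x512 float32, mm along the optical axis (not along the pixel's ray), 0 where there is no reading.
- viewer.get_calibration(name): a dict with "fx", "fy", "cx", "cy" (pixels), "rvec" (rotation vector, rad) and "tvec" (3), from world to camera coordinates, as OpenCV has them. Camera axes: x right, y down, z forward; pixel columns grow to the right and rows downward; lengths in mm; the calibration is good to about 2 mm. The wrist camera is an equidistant fisheye: a pixel r from the principal point sees the ray r / f radians off the axis. A picture is of the moment at which its call begins: read the wrist's pose just before it. get_calibration takes no time and is no camera call; for the wrist camera it gives the pose at the moment of the call.
- ctrl.close_job(): hands the job in, once; it reports no verdict.
Trained networks look in the newest picture that a camera, given by its name, has taken for a name from the list of things; names that differ only in an ending like _2 or _b are one class to them, and where a whole thing is asked for, a point or a joint stands for the part that bears it (a point fixed in the world has none). Each returns a list of dicts, best first, with "score" (0 to 1); they miss things now and then, are a little off and sometimes report something else, mostly with a low value. They report only what shows in the picture. A call takes as long as a camera call. They do not tell look-alikes from the thing itself.
- masks_of(camera, thing): "pixels" (384x512 bool, what is visible of it) and "location" ([column, row] in pixels, amid what is visible of it).
The state is a dict: "t": time; "qpos": joint angles; "qvel": joint speeds; "joint_torque": joint torques, N m; "ee_pos": TCP position; "orientation": TCP orientation; "ft_force": force on the tool from outside, world axes, zero at the start; "moment": the same for the moment, N m; "width": finger opening in mm.
Only numpy, scipy, OpenCV 4.12 (cv2) and the standard library are available. Lean on these libraries where they do the work, as an engineer would, in place of code of your own. Each camera call takes 0.05 s, during which the arm holds its last target. There are 200 camera calls.

TASK

Take the tall sample tube out of the small three-place rack and lower it (no dropping) fully home in a free well of the dry-block heater. Then set the wind-up timer to five minutes: wind its dial clockwise past the ten-minute mark and turn it back to five, pressing the timer down on the bench as you turn so that it does not slip round or slide, but with no more than about two kilos of push. Let go of everything at the end and leave the other tubes and bench things as they are.

Things in the scene. Friction and masses are not known exactly. Their poses are not given: they have to be found in the camera images.
- timer: Free-standing wind-up timer, 240 g: white housing 86 mm square, top 34 mm above the bench; four rubber feet 34 mm off the axis that give 1 mm per 20 N. Origin: centre of its underside, z up. Zero (a double line on top) is on its -x side; 12 marks clockwise from above, one each 5 min, every third longer. It spins on the bench if the dial is turned under less than some 7 to 11 N of downward push.
- dial (a joint): The timer's dial, rad, clockwise seen from above; one minute is 0.1047 rad, so 5 min = 0.524 and 10 min = 1.047; full scale 60 min. Starts at 0 to 1 min, rubs stiffly (0.16 N m) both ways and stays where it is left.
- dial_grip (a point): On the dial's axis, 60.5 mm above the timer's underside. The dial is a grey skirt 58 mm across (top 40.5 mm above the underside) carrying an upright bar 44 mm long, 13 mm thick, up to 68.5 mm. The bar lies along this point's x; a white pointer line on its -x end points to the zero mark at 0. The point turns with the dial. Bar and skirt bear a downward push.
- timer_corner (a point): A point on the top face of the timer's housing near the corner at its -x, +y side, 40 mm out along each; tells whether the housing has slipped.
- table: The bench; its top is at height 0.
- tube: The tall tube to be moved: glass 16 mm across with a round foot, 104 mm tall in all, the top 24 mm a grey ribbed cap 19 mm across; 25 g. Origin: centre of its foot, z up. It starts upright in an end place of the rack (either end), its foot 20 mm above the bench, its cap from 100 to 124 mm.
- rack: White three-place tube rack 56 x 136 x 60 mm, 0.45 kg, not fixed; places 18 mm wide, 40 mm deep, in a line along its y at -42, 0 and +42 mm. Origin: centre of the underside. One end place holds the tall tube, the other a short vial.
- heater: Dry-block heater, fixed: white housing 193 x 150 mm, 84 mm high, lower sloping panel at its -x, round an aluminium block 84 x 120 mm, top 90 mm above the bench. Six wells 18 mm wide, 2 mm chamfer, 50 mm deep (floor 40 mm above the bench), rows at x = -20 and +20 mm, each with y = -35, 0, +35 mm. Origin: centre of the underside.
- well0 (a point): Centre of the mouth of the front-row well (-20, -35) mm, free at the start; 90 mm above the bench.
- well1 (a point): Mouth of the front-row well (-20, 0) mm, free at the start.
- well2 (a point): Mouth of the front-row well (-20, +35) mm, free at the start.
- well4 (a point): Mouth of the back-row well (+20, 0) mm between the two tubes, free at the start.
- tube_b: A tube like the tall one, already in the heater's back row at (+20, -35) mm; leave it.
- tube_c: A tube like the tall one, already in the heater's back row at (+20, +35) mm; leave it.
- vial: Short capped vial, 66 mm tall, 16 mm glass, 19 mm cap, in the other end place of the rack; its top 86 mm above the bench; leave it.
- reagent: Amber jar 42 mm across, 75 mm tall, black cap; leave it.
- tip_box: Pipette tip box 77 x 117 x 61 mm; leave it.
- marker: Marker pen lying flat, 137 mm long, 15 mm thick, origin under its middle; leave it.
- loose_cap: Black tube cap 22 mm across, 20 mm tall; leave it.
Not all that is in view belongs to the job. What is shaped like the timer but blue or purple is not meant.

How it is judged:
By the outcome, as a careful person would: the job done as asked, in the order asked, and still so for the second after the job is handed in, with the robot touching nothing.
It also fails if it takes over 72 s, if anything falls off the work surface, if the arm or the gripper's body presses on something with over 40 N, if the wrist force passes 120 N, or if a joint passes its speed limit or range.

## Working session

There is one attempt and no reset: what is moved stays moved. The work goes in short steps, Python scripts to look and compute and a shell command to move; the robot and the scene stay as the last step left them, time stands still between calls to the robot, and variables do not carry over. Pictures are saved under pics/ and viewed, about 8 in all and at most 12, crops included, and the job is handed in when it is done.

```bash
mkdir -p pics
cat > h.py <<'E'
import numpy as np, cv2
from workcell import get_obs, viewer, ctrl, masks_of
def cal(n):
    c=viewer.get_calibration(n); R=cv2.Rodrigues(np.array(c["rvec"],float))[0]; return c,R,np.array(c["tvec"],float).ravel()
def pts(n,mask,depth,C=None):
    c,R,t=C or cal(n); v,u=np.nonzero(mask&(depth>0)); z=depth[v,u].astype(float)
    x=(u-c["cx"])/c["fx"]; y=(v-c["cy"])/c["fy"]
    if n=="wrist":
        r=np.hypot(x,y)+1e-9; s=np.tan(r)/r; x=x*s;y=y*s
    return (np.c_[x*z,y*z,z]-t)@R
def save(n,img): cv2.imwrite("pics/"+n+".png",cv2.cvtColor(img,cv2.COLOR_RGB2BGR))
E
python3 - <<'E'
from h import *
o=get_obs(); print({k:np.round(v,3) for k,v in o.items()})
ims={}
for n in("top","scene"): ims[n]=viewer.get_image(n)
save("both",np.vstack([cv2.resize(ims[n][0],(400,300)) for n in ims])) 
save("top0",cv2.resize(ims["top"][0],(800,600)))
for n in ("top","scene"):
  C=cal(n)
  for th in("timer","dial","rack","tube","heater","vial"):
    for m in masks_of(n,th)[:4]:
        p=pts(n,m["pixels"],ims[n][1],C)
        if len(p)==0: continue
        zt=np.percentile(p[:,2],97); q=p[p[:,2]>zt-8]
        print(n,th,round(m["score"],2),np.round(m["location"]),"med",np.round(np.median(p,0)),"topz",round(zt),"topmean",np.round(q.mean(0),1),len(p))
np.savez("t0.npz",ti=ims["top"][0],td=ims["top"][1],si=ims["scene"][0],sd=ims["scene"][1])
E
```

```text
{'t': np.float64(0.0), 'qpos': array([-1.142,  0.424,  1.631, -0.   ,  1.089, -0.019]), 'qvel': array([-0.001, -0.001,  0.001, -0.001, -0.   , -0.001]), 'joint_torque': array([-2.0000e-03, -5.4464e+01, -2.7366e+01,  6.4000e-02,  2.3000e-02,
       -0.0000e+00]), 'ee_pos': array([ 270.403, -562.871,  221.898]), 'orientation': array([-2.659e+00,  1.672e+00,  2.000e-03]), 'ft_force': array([0.219, 0.413, 0.815]), 'moment': array([-0.014,  0.001,  0.025]), 'width': np.float64(88.072)}
top timer 0.94 [323. 276.] med [ 310. -201.   35.] topz 69 topmean [ 306.2 -204.    68.6] 1320
top timer 0.74 [394. 238.] med [ 401. -369.   35.] topz 70 topmean [ 401.2 -374.5   68.8] 1387
top timer 0.65 [332. 212.] med [ 458. -219.   35.] topz 70 topmean [ 459.  -221.8   68.8] 1341
top timer 0.57 [252. 252.] med [357. -32.  35.] topz 70 topmean [355.9 -31.5  69. ] 1236
top dial 0.79 [332. 209.] med [ 458. -220.   42.] topz 71 topmean [ 459.2 -222.    68.9] 458
top dial 0.73 [325. 276.] med [ 309. -202.   42.] topz 71 topmean [ 306.2 -204.1   68.8] 428
top dial 0.65 [252. 254.] med [356. -31.  42.] topz 70
[... 1329 characters left out ...]
593. 243.  82.] topz 91 topmean [540.9 241.7  87.3] 5104
scene dial 0.61 [227. 154.] med [ 312. -200.   45.] topz 69 topmean [ 310.2 -200.5   65.9] 271
scene rack 0.85 [280. 211.] med [506.   5.  46.] topz 62 topmean [486.9   3.5  59.7] 1992
scene tube 0.72 [410. 213.] med [536. 275. 122.] topz 145 topmean [533.  275.1 142.7] 279
scene tube 0.66 [374. 206.] med [539. 205. 123.] topz 145 topmean [536.  205.3 142.5] 235
scene tube 0.48 [297. 188.] med [487.  43.  96.] topz 125 topmean [484.5  42.  122.3] 235
scene heater 0.61 [387. 244.] med [592. 243.  82.] topz 91 topmean [539.8 241.9  87.8] 5142
scene heater 0.48 [194. 185.] med [ 469. -217.   45.] topz 70 topmean [ 463.8 -220.3   66.8] 328
```

View pics/top0.png

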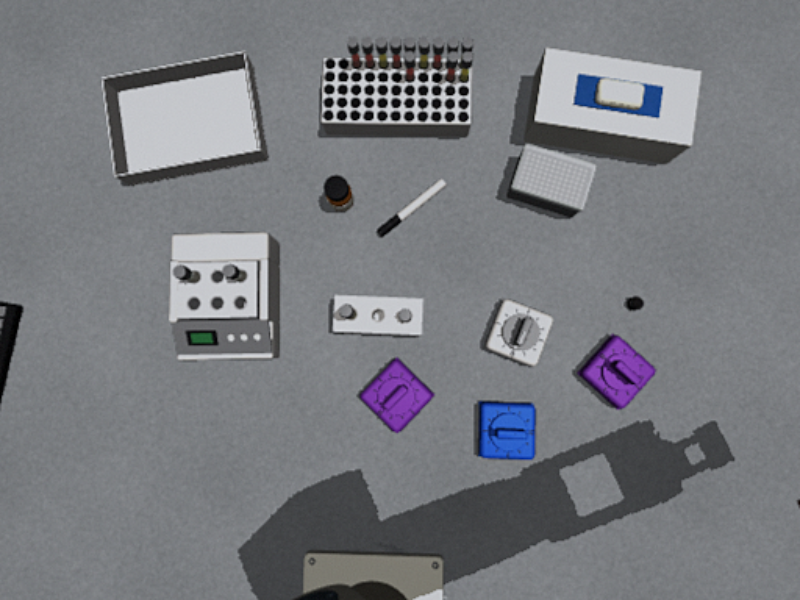

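The white timer at (520,332) is the one meant: the blue one at (507,430) and the purple ones at (397,395) and (617,372) are look-alikes. The tall tube is at the left end of the rack, (345,312), with its top at z≈124. The vial is at (405,315). The heater's front row and its back-middle well are free. I'll square the tool first, then travel.

```bash
python3 -m inch '[{"az":8.6},{"az":8.6},{"az":8.5},{"tx":-3,"ty":-1},{"tx":-5,"ty":-1.7},{"tx":-5,"ty":-1.7},{"tx":-5,"ty":-1.7},{"tx":-5,"ty":-1.7},{"tx":-5,"ty":-1.7},{"tx":-5,"ty":-1.7},{"tx":-5,"ty":-1.7},{"tx":-5,"ty":-1.7}]'; python3 -m inch '[{"tx":-5,"ty":-1.7},{"tx":-5,"ty":-1.7},{"tx":-4.5,"ty":-1.7},{"tx":-2,"ty":-1},{},{}]'
python3 - <<'E'
from h import *
C=cal("wrist"); im,d=viewer.get_image("wrist"); save("w1",im); o=get_obs(); print(o["ee_pos"],cv2.Rodrigues(o["orientation"])[0][:,0],o["qpos"].round(2))
for th in("tube","vial","rack","heater"):
    for m in masks_of("wrist",th)[:4]:
        p=pts("wrist",m["pixels"],d,C)
        if len(p)==0: continue
        zt=np.percentile(p[:,2],97); q=p[p[:,2]>zt-4]
        a=(q.min(0)+q.max(0))/2
        print(th,round(m["score"],2),np.round(m["location"]),"topz",round(zt),"mean",q.mean(0).round(1),"mid",a.round(1),len(q))
E
```

```text
[ 270.61220031 -563.35083402  222.69579722] [ 4.32967571e-01 -9.01409498e-01  3.27280424e-06] [-1.14  0.42  1.63 -0.    1.09 -0.02]$[0]: bad value
$[0]: bad value
```

View pics/w1.png

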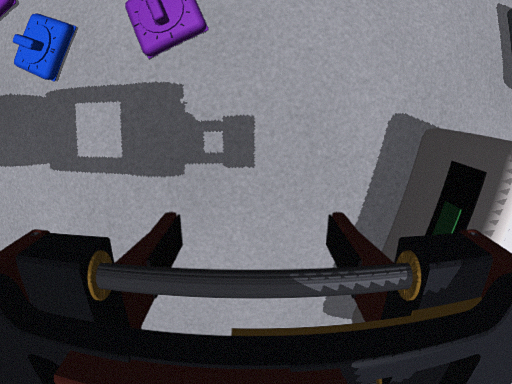

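The view is from the start pose, with the fingers at rows 215-330, because both calls were refused. Each row apparently needs every key, so I'll write them in full.

```bash
python3 -m inch '[{"tx":0,"ty":0,"tz":0,"ax":0,"ay":0,"az":8.6,"jaw":1},{"tx":0,"ty":0,"tz":0,"ax":0,"ay":0,"az":8.6,"jaw":1},{"tx":0,"ty":0,"tz":0,"ax":0,"ay":0,"az":8.5,"jaw":1},{"tx":-3,"ty":-1,"tz":0,"ax":0,"ay":0,"az":0,"jaw":1},{"tx":-5,"ty":-1.7,"tz":0,"ax":0,"ay":0,"az":0,"jaw":1},{"tx":-5,"ty":-1.7,"tz":0,"ax":0,"ay":0,"az":0,"jaw":1},{"tx":-5,"ty":-1.7,"tz":0,"ax":0,"ay":0,"az":0,"jaw":1},{"tx":-5,"ty":-1.7,"tz":0,"ax":0,"ay":0,"az":0,"jaw":1},{"tx":-5,"ty":-1.7,"tz":0,"ax":0,"ay":0,"az":0,"jaw":1},{"tx":-5,"ty":-1.7,"tz":0,"ax":0,"ay":0,"az":0,"jaw":1},{"tx":-5,"ty":-1.7,"tz":0,"ax":0,"ay":0,"az":0,"jaw":1},{"tx":-5,"ty":-1.7,"tz":0,"ax":0,"ay":0,"az":0,"jaw":1}]' && python3 -m inch '[{"tx":-5,"ty":-1.7,"tz":0,"ax":0,"ay":0,"az":0,"jaw":1},{"tx":-5,"ty":-1.7,"tz":0,"ax":0,"ay":0,"az":0,"jaw":1},{"tx":-4.5,"ty":-1.7,"tz":0,"ax":0,"ay":0,"az":0,"jaw":1},{"tx":-2,"ty":-1,"tz":0,"ax":0,"ay":0,"az":0,"jaw":1},{"tx":0,"ty":0,"tz":0,"ax":0,"ay":0,"az":0,"jaw":1},{"tx":0,"ty":0,"tz":0,"ax":0,"ay":0,"az":0,"jaw":1}]'
cat > w.py <<'E'
import sys
from h import *
C=cal("wrist"); im,d=viewer.get_image("wrist"); save(sys.argv[1],im); np.savez(sys.argv[1]+".npz",im=im,d=d,c=np.array([C[0][k] for k in("fx","fy","cx","cy")]),R=C[1],t=C[2]); o=get_obs(); print(o["t"],o["ee_pos"],cv2.Rodrigues(o["orientation"])[0][:,0],o["qpos"].round(2))
for th in sys.argv[2:]:
    for m in masks_of("wrist",th)[:4]:
        p=pts("wrist",m["pixels"],d,C)
        if len(p)==0: continue
        zt=np.percentile(p[:,2],97); q=p[p[:,2]>zt-4]
        a=(q.min(0)+q.max(0))/2
        print(th,round(m["score"],2),np.round(m["location"]),"topz",round(zt),"mean",q.mean(0).round(1),"mid",a.round(1),len(q))
E
python3 w.py w2 tube vial rack heater
```

```text
t: 2.45
ee_pos: [417.5, -131.9, 223.0]
orientation: [-2.22, 2.222, -0.001]
ft_force: [1.1, -0.7, 0.4]
width: 87.9
t: 3.2
ee_pos: [477.6, 31.0, 222.6]
orientation: [2.22, -2.222, -0.0]
ft_force: [-0.4, -0.1, -0.8]
width: 87.7
3.25 [477.55000374  30.69962895 222.59355643] [-1.50300999e-03 -9.99998850e-01  2.00044489e-04] [ 0.04  0.21  1.95 -0.    0.99  1.61]
tube 0.65 [ 31. 140.] topz 145 mean [528.6 273.9 143.5] mid [528.7 275.3 143. ] 177
tube 0.56 [243. 180.] topz 125 mean [480.6  42.9 123.6] mid [480.3  42.8 123.2] 324
vial 0.87 [319. 178.] topz 87 mean [479.3 -40.8  85.6] mid [479.5 -41.2  85.3] 234
rack 0.89 [280. 163.] topz 61 mean [4.815e+02 3.000e-01 6.000e+01] mid [479.4   0.   90.8] 4707
rack 0.46 [266. 112.] topz 1 mean [523.   10.7  -0. ] mid [466.5  23.7 163.7] 91038
heater 0.78 [ 95. 150.] topz 91 mean [508.8 232.7  90.2] mid [510.4 240.5 116.1] 4566
```

View pics/w2.png

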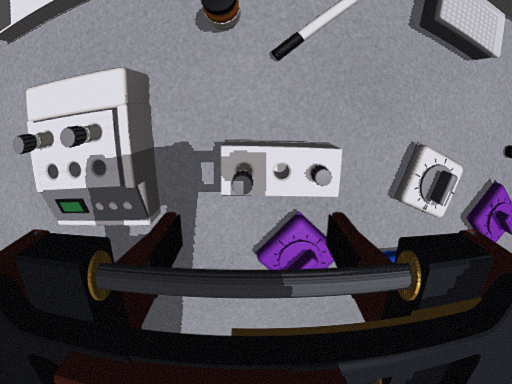

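The tall tube's cap (243,180) is at about (480.4, 42.3). The vial (319,178) is well clear. I'll centre over the tube, go down and grip.

```bash
python3 -m inch '[{"tx":-1.15,"ty":-0.28,"tz":0,"ax":0,"ay":0,"az":0,"jaw":0.6},{"tx":0,"ty":0,"tz":2,"ax":0,"ay":0,"az":0,"jaw":0.6},{"tx":0,"ty":0,"tz":3,"ax":0,"ay":0,"az":0,"jaw":0.6},{"tx":0,"ty":0,"tz":3,"ax":0,"ay":0,"az":0,"jaw":0.6},{"tx":0,"ty":0,"tz":3,"ax":0,"ay":0,"az":0,"jaw":0.6},{"tx":0,"ty":0,"tz":1.9,"ax":0,"ay":0,"az":0,"jaw":0.6},{"tx":0,"ty":0,"tz":0,"ax":0,"ay":0,"az":0,"jaw":0.6},{"tx":0,"ty":0,"tz":0,"ax":0,"ay":0,"az":0,"jaw":0.3},{"tx":0,"ty":0,"tz":0,"ax":0,"ay":0,"az":0,"jaw":0},{"tx":0,"ty":0,"tz":0,"ax":0,"ay":0,"az":0,"jaw":0},{"tx":0,"ty":0,"tz":0,"ax":0,"ay":0,"az":0,"jaw":0},{"tx":0,"ty":0,"tz":0,"ax":0,"ay":0,"az":0,"jaw":0}]'
```

```text
t: 4.95
ee_pos: [481.3, 43.0, 94.1]
orientation: [-2.22, 2.222, -0.001]
ft_force: [-0.5, -0.8, 4.2]
width: 18.4
```

```bash
python3 -m inch '[{"tx":0,"ty":0,"tz":-1,"ax":0,"ay":0,"az":0,"jaw":0},{"tx":0,"ty":0,"tz":-2.4,"ax":0,"ay":0,"az":0,"jaw":0},{"tx":0,"ty":0,"tz":-2.4,"ax":0,"ay":0,"az":0,"jaw":0},{"tx":0,"ty":0,"tz":-2.4,"ax":0,"ay":0,"az":0,"jaw":0},{"tx":0,"ty":0,"tz":-2.4,"ax":0,"ay":0,"az":0,"jaw":0},{"tx":-2.3,"ty":0.5,"tz":0,"ax":0,"ay":0,"az":0,"jaw":0},{"tx":-4,"ty":0.9,"tz":0,"ax":0,"ay":0,"az":0,"jaw":0},{"tx":-4,"ty":0.9,"tz":0,"ax":0,"ay":0,"az":0,"jaw":0},{"tx":-4,"ty":0.9,"tz":0,"ax":0,"ay":0,"az":0,"jaw":0},{"tx":-3,"ty":0.9,"tz":0,"ax":0,"ay":0,"az":0,"jaw":0},{"tx":-2,"ty":0,"tz":0,"ax":0,"ay":0,"az":0,"jaw":0},{"tx":0,"ty":0,"tz":0,"ax":0,"ay":0,"az":0,"jaw":0}]'; python3 -m inch '[{"tx":0,"ty":0,"tz":0,"ax":0,"ay":0,"az":0,"jaw":0}]'; python3 w.py w3 tube well1
python3 - <<'E'
import numpy as np
from h import *
z=np.load("w3.npz"); c=dict(zip(("fx","fy","cx","cy"),z["c"])); C=(c,z["R"],z["t"])
d=z["d"]; p=pts("wrist",np.ones_like(d,bool),d,C); 
# height map of block region 0.5mm
s=(abs(p[:,2]-90)<3); b=p[s]; print("block x",np.percentile(b[:,0],[1,99]),"y",np.percentile(b[:,1],[1,99]))
# rasterise image colours at z=90 plane
X,Y=np.meshgrid(np.arange(440,580,.5),np.arange(300,160,-.5),indexing="ij")
P=np.c_[X.ravel(),Y.ravel(),np.full(X.size,90.)]@C[1].T+C[2]
r=np.hypot(P[:,0],P[:,1]); th=np.arctan2(r,P[:,2]); u=P[:,0]/r*th*c["fx"]+c["cx"]; v=P[:,1]/r*th*c["fy"]+c["cy"]
im=cv2.remap(z["im"],u.reshape(X.shape).astype("f4"),v.reshape(X.shape).astype("f4"),cv2.INTER_LINEAR)[::-1]
o=cv2.resize(im,None,fx=2,fy=2); 
save("w3b",np.hstack([o,np.zeros((o.shape[0],4,3),np.uint8)])); print(o.shape)
save("w3c",np.hstack([cv2.resize(z["im"],(400,300)),cv2.resize(o,(400,int(400*o.shape[0]/o.shape[1])))[:300]]) if o.shape[0]*400//o.shape[1]>=300 else o)
E
ls pics
```

```text
t: 6.45
ee_pos: [440.4, 236.8, 199.9]
orientation: [-2.222, 2.22, -0.0]
ft_force: [0.8, -0.2, -0.7]
width: 18.3
t: 6.58
ee_pos: [440.2, 235.3, 199.6]
orientation: [2.22, -2.222, 0.0]
ft_force: [-0.5, 0.2, -0.1]
width: 18.1
6.625 [440.17995771 235.11338194 199.61382915] [-1.61873521e-03 -9.99998617e-01  3.82374442e-04] [ 0.47  0.27  1.92 -0.    0.95  2.04]
tube 0.71 [200.  87.] topz 145 mean [528.5 275.7 143.8] mid [528.4 276.1 143.6] 491
tube 0.65 [256. 236.] topz 230 mean [440.2 235.8 229.1] mid [439.8 235.8 228.8] 966
tube 0.64 [296.  84.] topz 145 mean [531.1 206.6 143.8] mid [530.8 206.4 143.3] 488
well1 0.94 [250. 113.] topz 91 mean [508.3 239.7  90.2] mid [496.7 240.6 115.9] 9326
block x [468.41610352 551.77584734] y [181.19465919 299.52667609]
(560, 560, 3)
both.png
top0.png
w1.png
w2.png
w3.png
w3b.png
w3c.png
```

View pics/w3b.png

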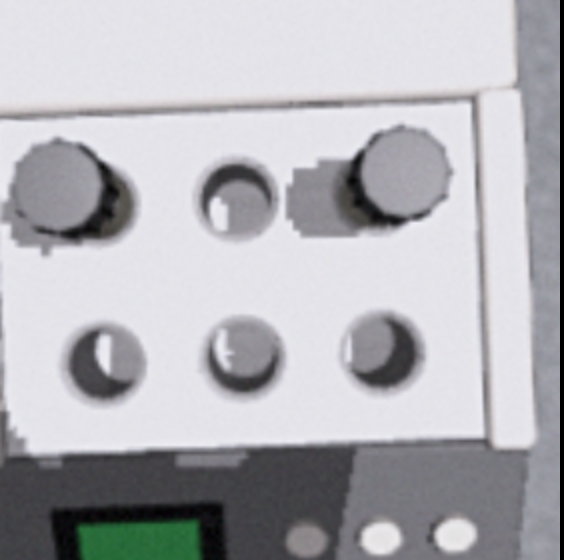

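The rectified view is 4 px/mm, with column = 300−y and row = 579.5−x. The front wells are at (383,350), (245,355) and (104,362). Well1 comes out at about (490.5, 238.6). I'll move above it, lower to the mouth and check the force.

```bash
python3 -m inch '[{"tx":-0.1,"ty":-1.2,"tz":0,"ax":0,"ay":0,"az":0,"jaw":0},{"tx":-0.15,"ty":-2,"tz":0,"ax":0,"ay":0,"az":0,"jaw":0},{"tx":-0.1,"ty":-1.3,"tz":0,"ax":0,"ay":0,"az":0,"jaw":0},{"tx":0,"ty":-0.5,"tz":0,"ax":0,"ay":0,"az":0,"jaw":0},{"tx":0,"ty":0,"tz":1,"ax":0,"ay":0,"az":0,"jaw":0},{"tx":0,"ty":0,"tz":1,"ax":0,"ay":0,"az":0,"jaw":0},{"tx":0,"ty":0,"tz":0.8,"ax":0,"ay":0,"az":0,"jaw":0},{"tx":0,"ty":0,"tz":0.4,"ax":0,"ay":0,"az":0,"jaw":0},{"tx":0,"ty":0,"tz":0.4,"ax":0,"ay":0,"az":0,"jaw":0},{"tx":0,"ty":0,"tz":0.4,"ax":0,"ay":0,"az":0,"jaw":0},{"tx":0,"ty":0,"tz":0,"ax":0,"ay":0,"az":0,"jaw":0}]'
python3 w.py w4 tube; python3 -c "
from h import *
print(get_obs()['ft_force'],get_obs()['moment'])"
```

```text
t: 8.1
ee_pos: [489.9, 239.5, 159.5]
orientation: [2.22, -2.222, -0.0]
ft_force: [-0.8, -0.5, -0.3]
width: 18.1
8.15 [490.01902088 239.46342292 159.66548506] [-8.05146158e-04 -9.99999675e-01  2.91625033e-05] [0.43 0.39 1.85 0.   0.9  2.  ]
tube 0.86 [200. 157.] topz 145 mean [529.  275.5 143.7] mid [528.4 276.  143.3] 677
tube 0.81 [257. 236.] topz 190 mean [490.  240.  188.9] mid [489.6 239.9 188.4] 963
tube 0.81 [305. 154.] topz 145 mean [531.9 206.6 143.7] mid [532.  206.4 143.3] 674
tube 0.72 [202.  66.] topz 1 mean [5.560e+02 2.594e+02 2.000e-01] mid [507.3 211.6 132.1] 88466
[-0.20451831  0.2013917  -0.64623771] [0.03722312 0.07057962 0.0687877 ]
```

View pics/w4.png

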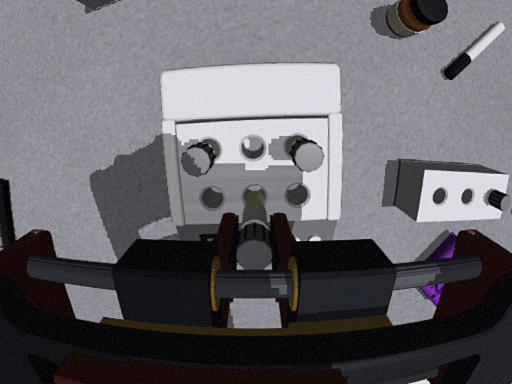

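The tube's foot is inside the well mouth at (254,195) with no contact force. I'll keep lowering.

```bash
python3 -m inch '[{"tx":0.05,"ty":0,"tz":0.5,"ax":0,"ay":0,"az":0,"jaw":0},{"tx":0,"ty":0,"tz":0.7,"ax":0,"ay":0,"az":0,"jaw":0},{"tx":0,"ty":0,"tz":0.8,"ax":0,"ay":0,"az":0,"jaw":0},{"tx":0,"ty":0,"tz":0.8,"ax":0,"ay":0,"az":0,"jaw":0},{"tx":0,"ty":0,"tz":0.8,"ax":0,"ay":0,"az":0,"jaw":0},{"tx":0,"ty":0,"tz":0.5,"ax":0,"ay":0,"az":0,"jaw":0},{"tx":0,"ty":0,"tz":0.2,"ax":0,"ay":0,"az":0,"jaw":0},{"tx":0,"ty":0,"tz":0,"ax":0,"ay":0,"az":0,"jaw":0}]'
```

```text
t: 9.2
ee_pos: [490.1, 239.0, 116.6]
orientation: [2.221, -2.222, 0.0]
ft_force: [1.0, 0.4, -0.8]
width: 18.3
```

```bash
python3 -m inch '[{"tx":0,"ty":0,"tz":0.1,"ax":0,"ay":0,"az":0,"jaw":0},{"tx":0,"ty":0,"tz":0.07,"ax":0,"ay":0,"az":0,"jaw":0},{"tx":0,"ty":0,"tz":0,"ax":0,"ay":0,"az":0,"jaw":0}]';python3 -m inch '[{"tx":0,"ty":0,"tz":0.06,"ax":0,"ay":0,"az":0,"jaw":0},{"tx":0,"ty":0,"tz":0,"ax":0,"ay":0,"az":0,"jaw":0}]';python3 -m inch '[{"tx":0,"ty":0,"tz":0.05,"ax":0,"ay":0,"az":0,"jaw":0},{"tx":0,"ty":0,"tz":0,"ax":0,"ay":0,"az":0,"jaw":0}]'
```

```text
t: 9.57
ee_pos: [490.1, 239.0, 115.1]
orientation: [-2.22, 2.222, -0.0]
ft_force: [0.9, -0.2, 0.1]
width: 18.3
t: 9.82
ee_pos: [490.1, 239.0, 114.4]
orientation: [-2.22, 2.222, -0.0]
ft_force: [1.7, 0.4, 1.1]
width: 18.2
t: 10.07
ee_pos: [490.2, 239.0, 114.1]
orientation: [-2.22, 2.222, -0.0]
ft_force: [1.5, -0.1, 3.5]
width: 18.6
```

It touched the floor at TCP z≈114 (foot at 40 mm), 3.5 N. I'll release, go up and travel to the timer.

```bash
python3 -m inch '[{"tx":0,"ty":0,"tz":0,"ax":0,"ay":0,"az":0,"jaw":0.3},{"tx":0,"ty":0,"tz":0,"ax":0,"ay":0,"az":0,"jaw":0.5},{"tx":0,"ty":0,"tz":0,"ax":0,"ay":0,"az":0,"jaw":0.5},{"tx":0,"ty":0,"tz":0,"ax":0,"ay":0,"az":0,"jaw":0.5},{"tx":0,"ty":0,"tz":-1,"ax":0,"ay":0,"az":0,"jaw":0.5},{"tx":0,"ty":0,"tz":-3,"ax":0,"ay":0,"az":0,"jaw":0.5},{"tx":0,"ty":0,"tz":-3,"ax":0,"ay":0,"az":0,"jaw":0.5},{"tx":0,"ty":0,"tz":-3,"ax":0,"ay":0,"az":0,"jaw":0.5},{"tx":2,"ty":0.2,"tz":0,"ax":0,"ay":0,"az":0,"jaw":0.5},{"tx":4.5,"ty":0.3,"tz":0,"ax":0,"ay":0,"az":0,"jaw":0.5},{"tx":4.5,"ty":0.3,"tz":0,"ax":0,"ay":0,"az":0,"jaw":0.5}]'
python3 -m inch '[{"tx":4.5,"ty":0.3,"tz":0,"ax":0,"ay":0,"az":0,"jaw":0.5},{"tx":4.5,"ty":0.3,"tz":0,"ax":0,"ay":0,"az":0,"jaw":0.5},{"tx":4.5,"ty":0.3,"tz":0,"ax":0,"ay":0,"az":0,"jaw":0.5},{"tx":4.5,"ty":0.3,"tz":0,"ax":0,"ay":0,"az":0,"jaw":0.5},{"tx":4.5,"ty":0.3,"tz":0,"ax":0,"ay":0,"az":0,"jaw":0.5},{"tx":4.5,"ty":0.3,"tz":0,"ax":0,"ay":0,"az":0,"jaw":0.5},{"tx":4.5,"ty":0.3,"tz":0,"ax":0,"ay":0,"az":0,"jaw":0.5},{"tx":3,"ty":0.3,"tz":0,"ax":0,"ay":0,"az":0,"jaw":0.5},{"tx":0.6,"ty":0,"tz":0,"ax":0,"ay":0,"az":0,"jaw":0.5},{"tx":0,"ty":0,"tz":0,"ax":0,"ay":0,"az":0,"jaw":0.5}]'
cat > r.py <<'E'
import sys
from h import *
# rectify wrist picture onto timer planes: z=34 (housing) and z=68.5 (bar), 5 px/mm, up=+x, right=-y
def rect(npz,z,cx,cy,half=50,s=4):
    Z=np.load(npz); c=dict(zip(("fx","fy","cx","cy"),Z["c"])); n=int(2*half*s)
    X,Y=np.meshgrid(cx+half-np.arange(n)/s,cy+half-np.arange(n)/s,indexing="ij")
    P=np.c_[X.ravel(),Y.ravel(),np.full(X.size,float(z))]@Z["R"].T+Z["t"]
    r=np.hypot(P[:,0],P[:,1]); th=np.arctan2(r,P[:,2]); u=P[:,0]/r*th*c["fx"]+c["cx"]; v=P[:,1]/r*th*c["fy"]+c["cy"]
    return cv2.remap(Z["im"],u.reshape(n,n).astype("f4"),v.reshape(n,n).astype("f4"),cv2.INTER_LINEAR)
def cloud(npz,cx,cy):
    Z=np.load(npz); c=dict(zip(("fx","fy","cx","cy"),Z["c"])); p=pts("wrist",np.ones_like(Z["d"],bool),Z["d"],(c,Z["R"],Z["t"]))
    return p[np.hypot(p[:,0]-cx,p[:,1]-cy)<70]
def ana(npz,cx,cy):
    p=cloud(npz,cx,cy)
    for nm,lo,hi in(("bar",66,71),("housing",32,36.5)):
        q=p[(p[:,2]>lo)&(p[:,2]<hi)][:,:2].astype("f4")
        if len(q)<20: continue
        print(nm,len(q),cv2.minAreaRect(q),"mean",q.mean(0),"z",p[(p[:,2]>lo)&(p[:,2]<hi),2].mean())
    q=p[(p[:,2]>66)&(p[:,2]<71)][:,:2]; w=np.linalg.svd(q-q.mean(0),full_matrices=False)[2][0]; print("bar dir deg",np.degrees(np.arctan2(w[1],w[0])))
if __name__=="__main__":
    f,cx,cy=sys.argv[1],float(sys.argv[2]),float(sys.argv[3]); ana(f+".npz",cx,cy)
    save(f+"r",np.hstack([rect(f+".npz",34,cx,cy),rect(f+".npz",68.5,cx,cy)]))
E
python3 w.py w5 timer; python3 r.py w5 459 -221
```

```text
t: 11.45
ee_pos: [480.7, 127.0, 213.0]
orientation: [2.221, -2.22, -0.001]
ft_force: [0.9, 0.0, 0.1]
width: 44.0
t: 12.7
ee_pos: [456.8, -221.9, 213.2]
orientation: [2.219, -2.223, -0.002]
ft_force: [-0.1, -0.5, 0.5]
width: 43.7
12.75 [ 457.02676842 -221.36355636  213.35571554] [-9.06605492e-04 -9.99999298e-01 -7.62400454e-04] [-0.47  0.26  1.89  0.    0.99  1.1 ]
timer 0.83 [370. 208.] topz 68 mean [ 401.8 -373.5   67.7] mid [ 400.5 -374.9   67.2] 315
timer 0.62 [120. 225.] topz 41 mean [375.5 -31.1  41.2] mid [427.3 -98.4 167.9] 278
timer 0.61 [254. 165.] topz 68 mean [ 459.5 -221.2   67.9] mid [ 459.  -220.7   67.2] 483
timer 0.56 [240. 261.] topz 40 mean [ 325.  -202.6   41.3] mid [ 306.2 -202.7   52.3] 162
bar 455 ((458.8095703125, -221.118408203125), (12.715555191040039, 44.013057708740234), 69.00480651855469) mean [ 459.34784 -221.25812] z 68.02544200435425
housing 2334 ((458.82281494140625, -221.53814697265625), (80.48888397216797, 81.81037902832031), 69.572509765625) mean [ 461.0045  -221.91324] z 33.564370073474635
bar dir deg 159.17501379398598
```

View pics/w5r.png

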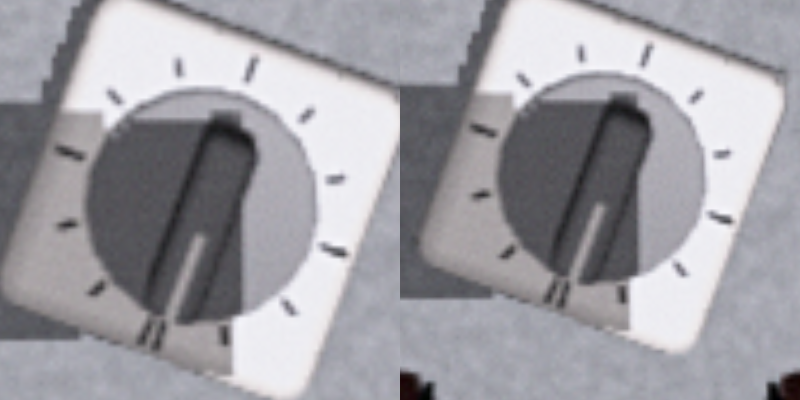

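The rectified view (4 px/mm) shows the zero double line at (152,333). The 5 min mark is at (95,290), 10 min at (67,224) and 15 min at (70,153). The pointer is on the zero-side end of the bar. Housing yaw is about −20.3° and the bar about −20.9°, so the dial reads about 0.1 min. To leave wrist room for the winding, I'll turn the tool −159°.

```bash
python3 -m inch '[{"tx":0.03,"ty":-0.19,"tz":0,"ax":0,"ay":0,"az":-5,"jaw":0.5},{"tx":0,"ty":0,"tz":0,"ax":0,"ay":0,"az":-10.6,"jaw":0.5},{"tx":0,"ty":0,"tz":0,"ax":0,"ay":0,"az":-10.6,"jaw":0.5},{"tx":0,"ty":0,"tz":0,"ax":0,"ay":0,"az":-10.6,"jaw":0.5},{"tx":0,"ty":0,"tz":0,"ax":0,"ay":0,"az":-10.6,"jaw":0.5},{"tx":0,"ty":0,"tz":0,"ax":0,"ay":0,"az":-10.6,"jaw":0.5},{"tx":0,"ty":0,"tz":0,"ax":0,"ay":0,"az":-10.6,"jaw":0.5},{"tx":0,"ty":0,"tz":0,"ax":0,"ay":0,"az":-10.6,"jaw":0.5},{"tx":0,"ty":0,"tz":0,"ax":0,"ay":0,"az":-10.6,"jaw":0.5},{"tx":0,"ty":0,"tz":0,"ax":0,"ay":0,"az":-10.6,"jaw":0.5},{"tx":0,"ty":0,"tz":0,"ax":0,"ay":0,"az":-10.6,"jaw":0.5},{"tx":0,"ty":0,"tz":0,"ax":0,"ay":0,"az":-10.6,"jaw":0.5}]'
python3 -m inch '[{"tx":0,"ty":0,"tz":0,"ax":0,"ay":0,"az":-10.6,"jaw":0.5},{"tx":0,"ty":0,"tz":0,"ax":0,"ay":0,"az":-10.6,"jaw":0.5},{"tx":0,"ty":0,"tz":0,"ax":0,"ay":0,"az":-10.6,"jaw":0.5},{"tx":0,"ty":0,"tz":0,"ax":0,"ay":0,"az":-5.7,"jaw":0.5},{"tx":0,"ty":0,"tz":2,"ax":0,"ay":0,"az":0,"jaw":0.5},{"tx":0,"ty":0,"tz":3,"ax":0,"ay":0,"az":0,"jaw":0.5},{"tx":0,"ty":0,"tz":3,"ax":0,"ay":0,"az":0,"jaw":0.5},{"tx":0,"ty":0,"tz":0,"ax":0,"ay":0,"az":0,"jaw":0.5},{"tx":0,"ty":0,"tz":0,"ax":0,"ay":0,"az":0,"jaw":0.5}]'
python3 w.py w6 ; python3 r.py w6 459 -221; python3 -c "
from h import *
x=cv2.Rodrigues(get_obs()['orientation'])[0][:,0];print('toolx deg',np.degrees(np.arctan2(x[1],x[0])))"
```

```text
t: 14.3
ee_pos: [459.7, -221.0, 213.8]
orientation: [-3.02, -0.866, 0.0]
ft_force: [0.4, 0.7, 0.1]
width: 43.8
t: 15.42
ee_pos: [460.2, -221.9, 134.7]
orientation: [2.587, 1.782, 0.001]
ft_force: [-0.2, 0.3, 0.4]
width: 43.9
15.475 [ 460.40344077 -222.23402567  135.03319161] [ 3.56784797e-01  9.34186591e-01 -1.49470274e-04] [-0.47  0.39  1.94  0.    0.81 -1.68]
bar 785 ((457.6045837402344, -221.69119262695312), (12.389912605285645, 43.108055114746094), 69.43392181396484) mean [ 457.31265 -221.50243] z 68.0692360553338
housing 3760 ((458.2950744628906, -221.34945678710938), (81.24826049804688, 81.33088684082031), 69.36126708984375) mean [ 454.4798 -219.2974] z 33.64526369688566
bar dir deg -20.958093704775422
toolx deg 69.09712958986931
```

View pics/w6.png

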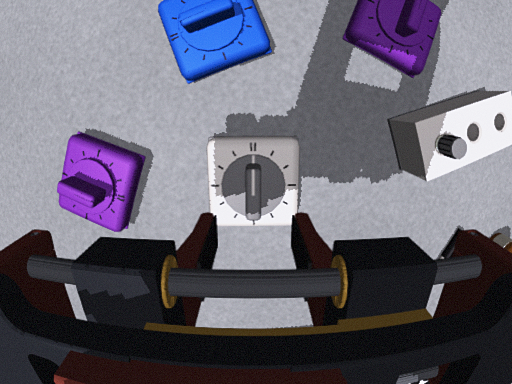

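The view shows the white timer under the open jaws, with the bar between them (252,190) and the tool aligned to the bar within 0.1°. I'll shift 2 mm, go down and grip.

```bash
python3 -m inch '[{"tx":0,"ty":-0.21,"tz":1.5,"ax":0,"ay":0,"az":0,"jaw":0.5},{"tx":0,"ty":0,"tz":2.5,"ax":0,"ay":0,"az":0,"jaw":0.5},{"tx":0,"ty":0,"tz":2.5,"ax":0,"ay":0,"az":0,"jaw":0.5},{"tx":0,"ty":0,"tz":1.5,"ax":0,"ay":0,"az":0,"jaw":0.5},{"tx":0,"ty":0,"tz":0.9,"ax":0,"ay":0,"az":0,"jaw":0.5},{"tx":0,"ty":0,"tz":0,"ax":0,"ay":0,"az":0,"jaw":0.4},{"tx":0,"ty":0,"tz":0,"ax":0,"ay":0,"az":0,"jaw":0.3},{"tx":0,"ty":0,"tz":0,"ax":0,"ay":0,"az":0,"jaw":0.2},{"tx":0,"ty":0,"tz":0,"ax":0,"ay":0,"az":0,"jaw":0},{"tx":0,"ty":0,"tz":0,"ax":0,"ay":0,"az":0,"jaw":0},{"tx":0,"ty":0,"tz":0,"ax":0,"ay":0,"az":0,"jaw":0}]'
```

```text
t: 16.85
ee_pos: [458.0, -221.7, 45.2]
orientation: [2.588, 1.78, 0.001]
ft_force: [0.0, -0.2, 4.3]
width: 12.9
```

```bash
python3 -m inch '[{"tx":0,"ty":0,"tz":0.05,"ax":0,"ay":0,"az":0,"jaw":0},{"tx":0,"ty":0,"tz":0,"ax":0,"ay":0,"az":0,"jaw":0},{"tx":0,"ty":0,"tz":0,"ax":0,"ay":0,"az":0,"jaw":0}]';python3 -m inch '[{"tx":0,"ty":0,"tz":0.03,"ax":0,"ay":0,"az":0,"jaw":0},{"tx":0,"ty":0,"tz":0,"ax":0,"ay":0,"az":0,"jaw":0}]'
```

```text
t: 17.23
ee_pos: [458.0, -221.7, 44.9]
orientation: [2.588, 1.78, 0.001]
ft_force: [-1.2, 0.3, 8.2]
width: 12.9
t: 17.48
ee_pos: [458.0, -221.7, 44.8]
orientation: [2.588, 1.78, 0.001]
ft_force: [-2.2, 1.1, 10.7]
width: 12.8
```

```bash
python3 -m inch '[{"tx":0,"ty":0,"tz":0.05,"ax":0,"ay":0,"az":0,"jaw":0},{"tx":0,"ty":0,"tz":0,"ax":0,"ay":0,"az":0,"jaw":0},{"tx":0,"ty":0,"tz":0,"ax":0,"ay":0,"az":0,"jaw":0}]'; python3 -c "
from h import *
o=get_obs();print(o['ft_force'],o['moment'])"
```

```text
t: 17.85
ee_pos: [458.0, -221.8, 44.6]
orientation: [2.587, 1.78, 0.001]
ft_force: [-2.4, 1.2, 15.0]
width: 12.7
[-2.3577963   1.18612482 14.98794207] [0.24683974 0.36055459 0.04083118]
```

15 N down. I'll start turning clockwise in small steps, watching the force.

```bash
python3 -m inch '[{"tx":0,"ty":0,"tz":0,"ax":0,"ay":0,"az":2,"jaw":0},{"tx":0,"ty":0,"tz":0,"ax":0,"ay":0,"az":3,"jaw":0},{"tx":0,"ty":0,"tz":0,"ax":0,"ay":0,"az":3,"jaw":0},{"tx":0,"ty":0,"tz":0,"ax":0,"ay":0,"az":3,"jaw":0},{"tx":0,"ty":0,"tz":0,"ax":0,"ay":0,"az":3,"jaw":0},{"tx":0,"ty":0,"tz":0,"ax":0,"ay":0,"az":0,"jaw":0}]'; python3 -c "
from h import *
o=get_obs();x=cv2.Rodrigues(o['orientation'])[0][:,0];print(o['moment'],'toolx',np.degrees(np.arctan2(x[1],x[0])))"
```

```text
t: 18.6
ee_pos: [458.1, -221.7, 44.6]
orientation: [2.785, 1.451, 0.001]
ft_force: [-2.1, 1.8, 14.8]
width: 12.9
[0.22589824 0.25500675 0.05149033] toolx 55.035645879010815
```

```bash
python3 w.py w7; python3 r.py w7 458.3 -221.4
```

```text
18.65 [ 458.08925774 -221.70265915   44.58511736] [5.72769679e-01 8.19716330e-01 1.80807979e-04] [-0.47  0.54  1.98  0.    0.62 -1.44]
bar 1543 ((455.9320068359375, -216.44711303710938), (28.02893829345703, 35.48703384399414), 76.40930938720703) mean [ 453.87268 -218.25168] z 67.639984655336
housing 4602 ((455.24652099609375, -219.6040496826172), (80.4607925415039, 74.5290298461914), 69.71534729003906) mean [ 439.97015 -209.62885] z 33.15681538026132
bar dir deg -34.36527452600409
```

View pics/w7.png

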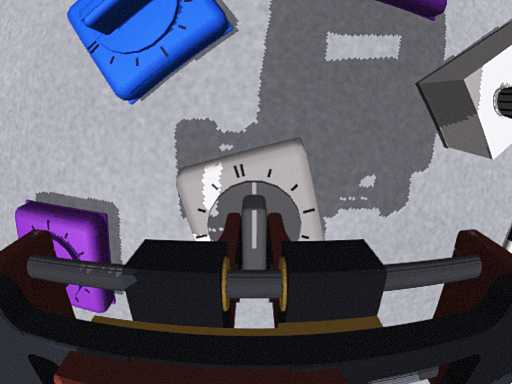

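The bar and pointer (254,190) have turned with the tool and the housing has not moved (−20.3°). I'll go on past ten, to about 66–67°.

```bash
python3 -m inch '[{"tx":0,"ty":0,"tz":0,"ax":0,"ay":0,"az":3,"jaw":0},{"tx":0,"ty":0,"tz":0,"ax":0,"ay":0,"az":3,"jaw":0},{"tx":0,"ty":0,"tz":0,"ax":0,"ay":0,"az":3,"jaw":0},{"tx":0,"ty":0,"tz":0,"ax":0,"ay":0,"az":3,"jaw":0},{"tx":0,"ty":0,"tz":0,"ax":0,"ay":0,"az":3,"jaw":0},{"tx":0,"ty":0,"tz":0,"ax":0,"ay":0,"az":3,"jaw":0},{"tx":0,"ty":0,"tz":0,"ax":0,"ay":0,"az":3,"jaw":0}]'; python3 -m inch '[{"tx":0,"ty":0,"tz":0,"ax":0,"ay":0,"az":3,"jaw":0},{"tx":0,"ty":0,"tz":0,"ax":0,"ay":0,"az":3,"jaw":0},{"tx":0,"ty":0,"tz":0,"ax":0,"ay":0,"az":3,"jaw":0},{"tx":0,"ty":0,"tz":0,"ax":0,"ay":0,"az":3,"jaw":0},{"tx":0,"ty":0,"tz":0,"ax":0,"ay":0,"az":3,"jaw":0},{"tx":0,"ty":0,"tz":0,"ax":0,"ay":0,"az":3,"jaw":0},{"tx":0,"ty":0,"tz":0,"ax":0,"ay":0,"az":3,"jaw":0},{"tx":0,"ty":0,"tz":0,"ax":0,"ay":0,"az":3,"jaw":0},{"tx":0,"ty":0,"tz":0,"ax":0,"ay":0,"az":3,"jaw":0},{"tx":0,"ty":0,"tz":0,"ax":0,"ay":0,"az":3,"jaw":0},{"tx":0,"ty":0,"tz":0,"ax":0,"ay":0,"az":0,"jaw":0}]'; python3 w.py w8; python3 r.py w8 458.3 -221.4;  python3 -c "
from h import *
o=get_obs();x=cv2.Rodrigues(o['orientation'])[0][:,0];print(o['moment'],'toolx',np.degrees(np.arctan2(x[1],x[0])))"
```

```text
t: 19.52
ee_pos: [458.2, -221.6, 44.6]
orientation: [3.004, 0.918, 0.001]
ft_force: [-1.7, 1.8, 13.8]
width: 12.6
t: 20.9
ee_pos: [458.3, -221.6, 44.6]
orientation: [3.139, 0.11, 0.002]
ft_force: [-0.7, 3.5, 13.9]
width: 12.5
20.95 [ 458.3447331  -221.58115126   44.60414371] [0.99749906 0.07066667 0.00135539] [-0.47  0.54  1.98  0.    0.62 -0.55]
bar 1550 ((455.7428283691406, -216.74716186523438), (35.79600143432617, 28.3310604095459), 73.7248306274414) mean [ 458.0129  -215.90222] z 67.59784129254805
housing 4707 ((459.26947021484375, -217.67881774902344), (74.73216247558594, 80.15471649169922), 67.93025970458984) mean [ 458.32318 -200.79097] z 33.12116704945137
bar dir deg -85.29732093299312
[0.45809784 0.13549689 0.0384158 ] toolx 4.052283195379046
```

View pics/w8.png

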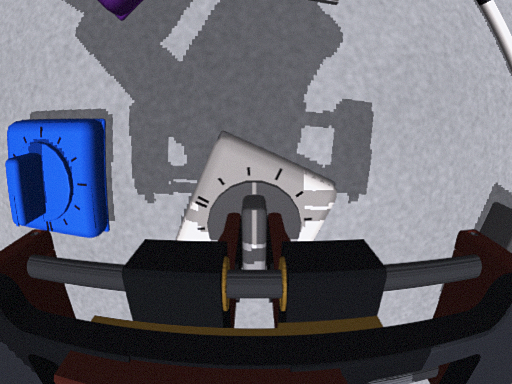

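The pointer (254,185) is past the 10 min mark (249,171), with 14 N down. I'll turn back to five, −35.6°.

```bash
python3 -m inch '[{"tx":0,"ty":0,"tz":0,"ax":0,"ay":0,"az":-2,"jaw":0},{"tx":0,"ty":0,"tz":0,"ax":0,"ay":0,"az":-3,"jaw":0},{"tx":0,"ty":0,"tz":0,"ax":0,"ay":0,"az":-3,"jaw":0},{"tx":0,"ty":0,"tz":0,"ax":0,"ay":0,"az":-3,"jaw":0},{"tx":0,"ty":0,"tz":0,"ax":0,"ay":0,"az":-3,"jaw":0},{"tx":0,"ty":0,"tz":0,"ax":0,"ay":0,"az":-3,"jaw":0},{"tx":0,"ty":0,"tz":0,"ax":0,"ay":0,"az":-3,"jaw":0},{"tx":0,"ty":0,"tz":0,"ax":0,"ay":0,"az":-3,"jaw":0}]'; python3 -m inch '[{"tx":0,"ty":0,"tz":0,"ax":0,"ay":0,"az":-3,"jaw":0},{"tx":0,"ty":0,"tz":0,"ax":0,"ay":0,"az":-3,"jaw":0},{"tx":0,"ty":0,"tz":0,"ax":0,"ay":0,"az":-3,"jaw":0},{"tx":0,"ty":0,"tz":0,"ax":0,"ay":0,"az":-2.5,"jaw":0},{"tx":0,"ty":0,"tz":0,"ax":0,"ay":0,"az":-1.1,"jaw":0},{"tx":0,"ty":0,"tz":0,"ax":0,"ay":0,"az":0,"jaw":0},{"tx":0,"ty":0,"tz":0,"ax":0,"ay":0,"az":0,"jaw":0}]'; python3 w.py w9; python3 r.py w9 458.3 -221.4;  python3 -c "
from h import *
o=get_obs();x=cv2.Rodrigues(o['orientation'])[0][:,0];print(o['moment'],'toolx',np.degrees(np.arctan2(x[1],x[0])))"
```

```text
t: 21.95
ee_pos: [458.2, -221.6, 44.6]
orientation: [3.054, 0.736, 0.002]
ft_force: [-1.4, 2.9, 13.8]
width: 12.8
t: 22.82
ee_pos: [458.1, -221.6, 44.6]
orientation: [2.955, 1.065, 0.001]
ft_force: [-1.8, 1.9, 14.4]
width: 13.0
22.875 [ 458.14974491 -221.6508534    44.58981358] [7.70194621e-01 6.37808561e-01 6.97023996e-04] [-0.47  0.54  1.98  0.    0.62 -1.17]
bar 1536 ((453.4180603027344, -219.323486328125), (28.22431755065918, 35.534000396728516), 18.08099937438965) mean [ 454.85843 -217.15474] z 67.60138410617002
housing 4773 ((455.04547119140625, -220.09127807617188), (80.92974853515625, 74.84355163574219), 68.4879379272461) mean [ 445.15976 -206.59477] z 33.136465503405525
bar dir deg -49.81252265698533
[ 0.37142985  0.20993631 -0.07912393] toolx 39.62861432863684
```

View pics/w9r.png

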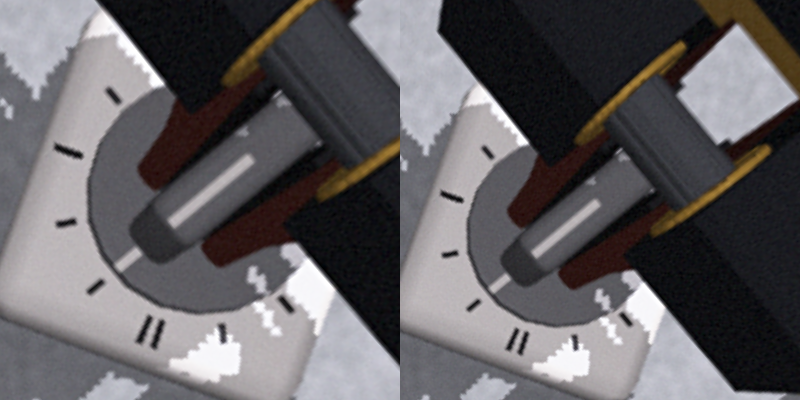

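The pointer line on the skirt (115,270) points at the 5 min mark (95,288), and the housing marks sit where they were at the start. I'll open while still pressed, so nothing twists, then go straight up.

```bash
python3 -m inch '[{"tx":0,"ty":0,"tz":0,"ax":0,"ay":0,"az":0,"jaw":0.3},{"tx":0,"ty":0,"tz":0,"ax":0,"ay":0,"az":0,"jaw":0.5},{"tx":0,"ty":0,"tz":0,"ax":0,"ay":0,"az":0,"jaw":0.5},{"tx":0,"ty":0,"tz":0,"ax":0,"ay":0,"az":0,"jaw":0.5},{"tx":0,"ty":0,"tz":-1,"ax":0,"ay":0,"az":0,"jaw":0.5},{"tx":0,"ty":0,"tz":-3,"ax":0,"ay":0,"az":0,"jaw":0.5},{"tx":0,"ty":0,"tz":-4,"ax":0,"ay":0,"az":0,"jaw":0.5},{"tx":0,"ty":0,"tz":-4,"ax":0,"ay":0,"az":0,"jaw":0.5},{"tx":0,"ty":0,"tz":-4,"ax":0,"ay":0,"az":0,"jaw":0.5},{"tx":0,"ty":0,"tz":0,"ax":0,"ay":0,"az":0,"jaw":0.5},{"tx":0,"ty":0,"tz":0,"ax":0,"ay":0,"az":0,"jaw":0.5}]'; python3 w.py w10; python3 r.py w10 458.3 -221.4
python3 - <<'E'
from h import *
from r import rect
im,d=viewer.get_image("top"); C=cal("top")
for m in masks_of("top","tube"):
    p=pts("top",m["pixels"],d,C); 
    if len(p): zt=np.percentile(p[:,2],95); q=p[p[:,2]>zt-5]; print("tube",round(m["score"],2),q.mean(0).round(1),round(zt))
save("end",np.hstack([rect("w10.npz",34,458.3,-221.4),cv2.resize(im[100:330,80:390],(530,400))])[:, :800] if 0 else np.hstack([rect("w10.npz",34,458.3,-221.4),cv2.resize(im[120:320,90:350],(400,400*200//260)) if 0 else cv2.resize(im[100:340,90:330],(400,400))]))
E
```

```text
t: 24.25
ee_pos: [457.2, -221.3, 203.4]
orientation: [-2.955, -1.066, 0.0]
ft_force: [-0.2, 1.1, -1.4]
width: 44.0
24.3 [ 456.85857622 -221.14649599  202.74741602] [ 7.69915880e-01  6.38145064e-01 -6.44748919e-04] [-0.47  0.28  1.9   0.    0.96 -1.17]
bar 479 ((457.7975158691406, -220.91941833496094), (12.55886459350586, 42.49518585205078), 39.379825592041016) mean [ 457.5222  -220.76146] z 68.11041432689399
housing 2459 ((458.0235595703125, -221.31942749023438), (81.8263931274414, 81.32845306396484), 69.1833724975586) mean [ 456.73944 -218.80426] z 33.59556284136093
bar dir deg -50.97431976723925
tube 0.74 [510.8 235.8  91.4] 92
tube 0.7 [528.3 272.8 144.5] 146
```

View pics/end.png

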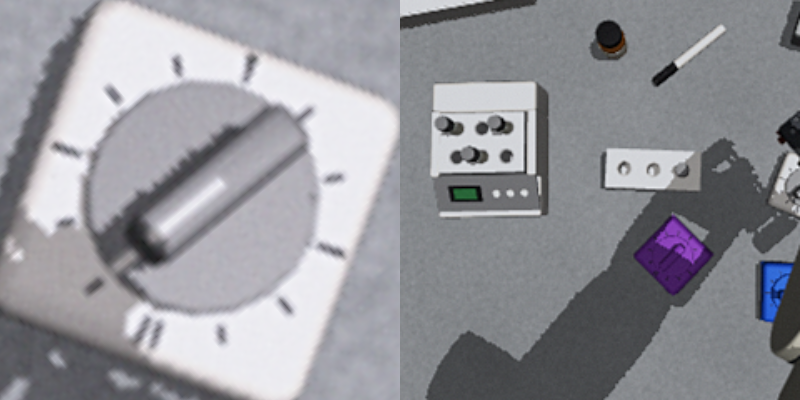

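The final look shows the pointer (120,262) aimed at the 5 min mark (95,285), with the bar 30.0° from the housing and the housing unmoved. The tube is in the front-middle well, (470,155) in the right half. I'll do one quick height check, then hand in.

Run:
```python
from h import *
im,d=viewer.get_image("top"); p=pts("top",np.ones_like(d,bool),d,cal("top"))
for n,(x,y) in dict(moved=(490,238),c=(528.5,273),b=(531,204.5)).items():
    q=p[np.hypot(p[:,0]-x,p[:,1]-y)<14]; q=q[q[:,2]>135]; print(n,len(q),np.median(q,0).round(1),np.percentile(q[:,2],80).round(1))
print(get_obs()["ft_force"]); print(ctrl.close_job())
```

```text
moved 69 [488.9 236.5 144.1] 145.5
c 73 [528.6 273.2 144.1] 145.7
b 68 [531.  203.5 144.1] 145.2
[ 0.24843026  0.3422429  -0.91936801]
the job is handed in; nothing more can be done
None
```

I moved the tall tube from the rack into the heater's front-middle well (well1) and set the white timer to five minutes. The job is handed in; it finished at about 24 s of the 72 s allowed.

- **Tube:** I lowered it until it touched the well floor (3.5 N) and only then let go. Its cap top now reads 144 mm, the same as the two tubes already in the heater, so it is fully home.
- **Timer:** I gripped the bar and pressed down with about 14–15 N each time I read the force. I wound the dial past ten (about 65°), turned it back and let go. The last image shows the bar 30° from the housing, which is 5.0 min, give or take about 0.1 min. The pointer is on the 5-minute mark.
- **Housing:** its position and angle match the start within measuring error (under 1 mm and under 1°).
- **Other things:** the gripper is open and well clear above the timer, and no other tubes or bench things were touched.

**Failed or disagreeing checks:**
- My first two move calls were refused because rows need every key; nothing moved.
- The cameras disagree by 2–3 mm on positions at the heater; I went by the wrist camera.
- The measured twist on the dial (about 0.05–0.08 N m when paused) was below the stated 0.16, but the images showed the dial following the grip.

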